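# Restock the sloped hardware lane

### The arm

A 6-joint arm with a two-finger parallel gripper is mounted at the origin on the work surface. World frame = base frame: x ahead of the robot, y to its left, z up, the work surface at z = 0. Lengths are in m, angles in rad, forces in N, time in s.
With the tool pointing down it reaches from about 0.425 to 0.95 m from the base axis. Payload 3.5 kg.
Tool frame: the origin (TCP) lies midway between the tips of the shut fingers; the grasp point (between the pads) lies grasp_offset behind it (grasp_offset is the distance from the TCP to the grasp point, in m); z points along the fingers, y is the direction in which the jaws open and shut (so a half turn about z gives the same grasp; the last joint's range is limited). The gripper opens to 85 mm and grips with 20 to 120 N. Pads are 22 mm wide; open, the fingers measure 114 mm over their backs; the gripper's body (76 mm by 85 mm) begins 54 mm behind the grasp point. The pads swing forward as they close: fully open they stand 13 mm farther back than shut.
Start: joints at [0.985, 0.286, 1.577, -0, 1.279, -0.15], TCP at [0.285, 0.612, 0.231] pointing down, gripper open.
Joint ranges: [-2.77, 2.77], [-0.9, 2.22], [0.21, 2.48], [-1.53, 4.67], [0.24, 2.81], [-2.84, 2.84]. Speed limits (rad/s): [2.79, 2.79, 3.14, 3.14, 3.14, 3.14].

### API

Orientations are given as a unit quaternion [x, y, z, w].
In Python, from plant import * gives the robot as it stands.
- The arm moves only by the tool jog_arm, never from a script. Its argument "targets" is text: rows parted by semicolons, each of 7 numbers parted by spaces: the shift along the world's x, y, z in mm, then the turn, a rotation vector about the world's x, y, z in degrees, then the gripper's target within -1 to 1 (fully open at 1, half-way at 0, shut at -1). A call has 1 to 10 rows; each row shifts and turns the pose as measured when the row begins; what a row does not reach is not made up. A row lasts 1/12 s, in which the tool goes at most 41.7 mm and 7.16 degrees, less where a joint would pass 70% of its speed; a pose out of reach is approached as far as the arm can. A call with a gripper value outside its range is refused whole. The fingers move at their own pace and stop on an object; "force" is the grip in N (left out, the last holds). Time passes only in rows, so rows that do not move let the fingers close. It gives the time, the measured TCP pose, the force and the opening at its end, in the units of the state.
- get_state(): the state, without advancing time (a new reading comes with each control period).
- read_camera(name): name is "side" or "top"; returns a dict with "pixels" (420x560x3 uint8, blue, green, red), "mtx" (3x3 intrinsics, pixels), "dist_coeffs" ([k1, k2, p1, p2, k3] as OpenCV has them; the pictures are not rectified), "world_from_camera" (4x4, takes a point from camera to world coordinates). Camera axes: x right, y up, looking along -z (the intrinsics and any distortion apply to the point x, -y, -z); pixel columns grow to the right and rows downward; lengths in m; the calibration is good to about 2 mm. A picture is of the moment at which its call begins. There is no depth.
- sign_off(): hands the job in, once; it reports no verdict.
Trained networks look in a picture, given as the dict that the camera call returned (one of the last four; its "shot" number tells which), for a name from the list of things; names that differ only in an ending like _2 or _b are one class to them, and where a whole thing is asked for, a point or a joint stands for the part that bears it (a point fixed in the world has none). Each returns a list of dicts, best first, with "p" (0 to 1); they miss things now and then, are a little off and sometimes report something else, mostly with a low value. They report only what shows in the picture. A call takes as long as a camera call. They do not tell look-alikes from the thing itself.
- spot_in(target, picture): "uv" ([column, row] in pixels, amid what is visible of it).
- silhouettes(target, picture): "mask" (420x560 bool, what is visible of it) and "uv" ([column, row] in pixels, amid what is visible of it).
- mark_of(target, picture): "uv" ([column, row] in pixels: a listed point, or the origin of a listed thing).
The state is a dict: "time": time; "qpos": joint angles; "dq": joint speeds; "joint_efforts": joint torques, N m; "eef_pos": TCP position; "tcp_rot": TCP orientation; "contact_force": force on the tool from outside, world axes, zero at the start; "wrist_torque": the same for the moment, N m; "opening": opening from 0.0 (shut) to 1.0 (fully open).
Only numpy, scipy, OpenCV 4.12 (cv2) and the standard library are available. Lean on these libraries where they do the work, as an engineer would, in place of code of your own. Each camera call takes 0.05 s, during which the arm holds its last target.

### The job

Restock the wider of the two sloped lanes on the workbench with the rectangular steel tin of screws. Set the tin upright and lengthways on the high end of the lane, without dropping it, and let go of it there, so that it slides down by itself and comes to rest against the stop at the low end.

Things in the scene. Friction and masses are not known exactly. Their poses are not given: they have to be found in the camera images.
- tin_mid (a point): Centre (half-way up) of the closed rectangular steel tin standing on the bench: 90 mm long (x axis), 50 mm wide (y axis), 72 mm high (z axis, up), about 0.4 kg. Flat upright sides; grip it across the 50 mm width. Not to be confused with the round tin (68 mm diameter, 60 mm high) near it; the two may swap places.
- lane: The wider of two plywood lanes, fixed to the bench; origin under its middle, x level, away from the stop. White slippery deck inclined 22 degrees, falling roughly towards the robot: a tin let go on it slides. High end 190 mm above the bench. 72 mm wide inside; side walls 12 mm thick, 14 mm above the deck. The lane beside it (44 mm inside, two small round tins at its stop) is too narrow; the two may swap places.
- lane_load (a point): Loading place of the wider lane: a point on the deck's surface, midway between the side walls, 270 mm up the slope from the stop (a dark wooden bar, 40 mm high) and 90 mm below the open high end. x points up the slope, y across the lane, z square out of the deck (leaning 22 degrees). A tin resting at the stop has its centre at about x = -225, y = 0, z = 36 mm in this frame.
There are look-alikes about, which are no part of the job. What is shaped like the part that bears tin_mid but brown or purple is not meant.

How it is judged:
By the outcome, as a careful person would: the job done as asked, in the order asked, and still so for the second after the job is handed in, with the robot touching nothing.
It also fails if it takes over 38 s, if anything falls off the work surface, if the arm or the gripper's body presses on something with over 40 N, if the wrist force passes 120 N, or if a joint passes its speed limit or range.

## Working session

There is one attempt and no reset: what is moved stays moved. The work goes in short steps, Python scripts to look and compute and a tool call to move; the robot and the scene stay as the last step left them, time stands still between calls to the robot, and variables do not carry over. Pictures are saved under pics/ and viewed, and the job is handed in when it is done.

Besides the shell and the picture viewer there is one more tool, called after "Request:" as a command line: name --argument value ..., lists and objects as JSON in quotes. jog_arm: Moves the arm, as the interface text tells. Its arguments: {"type":"object","properties":{"targets":{"type":"string"},"force":{"type":"number"}},"required":["targets"]}

```bash
mkdir -p pics; ls; cat > h.py <<'E'
from plant import *
import numpy as np, cv2
def ray(p,uv):
    u=cv2.undistortPoints(np.array([[uv]],float),np.array(p["mtx"]),np.array(p["dist_coeffs"]))[0,0]
    T=np.array(p["world_from_camera"]);d=T[:3,:3]@np.array([u[0],-u[1],-1.]);return T[:3,3],d/np.linalg.norm(d)
def onz(p,uv,z):
    o,d=ray(p,uv);return o+d*(z-o[2])/d[2]
def tri(p1,a,p2,b):
    o1,d1=ray(p1,a);o2,d2=ray(p2,b)
    A=np.stack([d1,-d2],1);s=np.linalg.lstsq(A,o2-o1,rcond=None)[0]
    x,y=o1+s[0]*d1,o2+s[1]*d2;return (x+y)/2,np.linalg.norm(x-y)
def proj(p,X):
    T=np.linalg.inv(np.array(p["world_from_camera"]));c=T[:3,:3]@np.array(X,float)+T[:3,3]
    q=np.array([[c[0],-c[1],-c[2]]]);return cv2.projectPoints(q,np.zeros(3),np.zeros(3),np.array(p["mtx"]),np.array(p["dist_coeffs"]))[0][0,0]
E
python3 - <<'E'
from h import *
np.set_printoptions(precision=4,suppress=True)
s=get_state();print(s)
P={n:read_camera(n) for n in("side","top")}
for n,p in P.items():
    cv2.imwrite(f"pics/{n}0.png",p["pixels"]);print(n,p["mtx"],p["dist_coeffs"],p["world_from_camera"])
    for t in("tin_mid","lane","lane_load"):
        print(n,t,[(np.round(r["uv"],1),round(r["p"],2)) for r in mark_of(t,p)])
    print("spot",[(np.round(r["uv"],1),round(r["p"],2)) for r in spot_in("tin_mid",p)])
import pickle;pickle.dump({n:dict(p) for n,p in P.items()},open("p0.pkl","wb"))
E
```

```text
pics
{'time': 0.0, 'qpos': array([ 0.985 ,  0.2872,  1.5782, -0.0001,  1.2786, -0.15  ]), 'dq': array([ 0.0012, -0.0015, -0.0016,  0.0007, -0.0029,  0.0034]), 'joint_efforts': array([ -0.0009, -40.5994, -29.2618,  -0.0003,   0.0058,   0.    ]), 'eef_pos': array([0.2845, 0.6113, 0.2299]), 'tcp_rot': array([ 0.2162,  0.9764, -0.0011, -0.0004]), 'contact_force': array([0.0609, 0.0686, 0.5146]), 'wrist_torque': array([-0.0641, -0.0533,  0.0106]), 'opening': 1.0014736958914021}
side [[427.0211   0.     270.6991]
 [  0.     427.0211 211.934 ]
 [  0.       0.       1.    ]] [-0.0876  0.      0.      0.      0.    ] [[ 0.9453  0.246  -0.214   0.3676]
 [-0.326   0.7198 -0.6129 -0.6454]
 [ 0.0032  0.6491  0.7607  0.7704]
 [ 0.      0.      0.      1.    ]]
side tin_mid [(array([319.4, 319.2]), 0.88), (array([373.4, 370.4]), 0.85), (array([251.6, 354.9]), 0.79)]
side lane [(array([232.3, 149.1]), 0.87)]
side lane_load [(array([263.3,  98.3]), 0.73)]
spot [(array([249.7, 352.3]), 0.89), (array([373.5, 369.2]), 0.77), (array([316.8, 315.7]), 0.57)]
top [[438.6281   0.     278.6862]
 [  0.     438.6281 213.8719]
 [  0.       0.       1.    ]] [-0.0818  0.      0.      0.      0.    ] [[ 0.014   0.9922 -0.1237  0.4418]
 [-0.9999  0.0149  0.0057 -0.1103]
 [ 0.0075  0.1236  0.9923  0.939 ]
 [ 0.      0.      0.      1.    ]]
top tin_mid [(array([436.4, 179.8]), 0.94), (array([392. , 273.2]), 0.77)]
top lane [(array([119. , 208.5]), 0.73)]
top lane_load [(array([102. , 156.3]), 0.74)]
spot [(array([392.4, 272. ]), 0.98), (array([439.3, 179.3]), 0.95), (array([379.5, 208.1]), 0.94)]
```

View pics/side0.png

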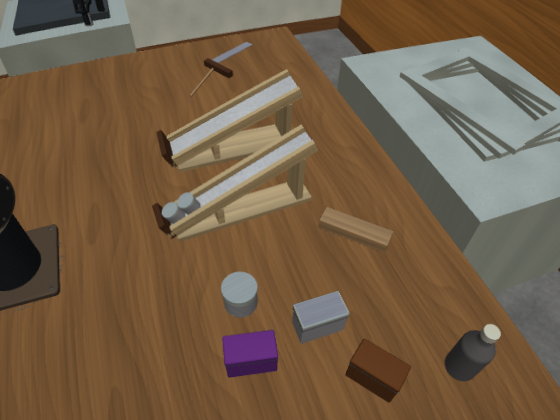

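View pics/top0.png

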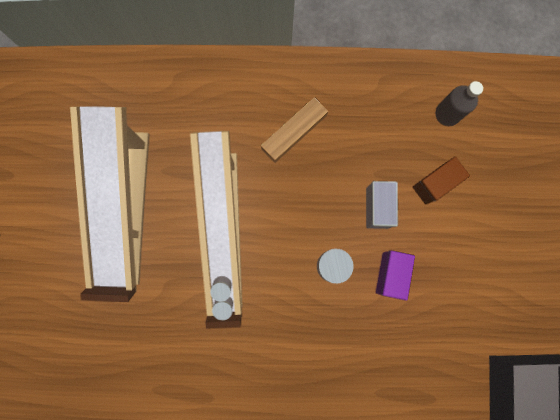

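Candidates for tin_mid:
- Silver box: side (320,316), top (385,204).
- Brown box: side (378,370), top (442,180). Look-alike.
- Purple box: side (250,353), top (397,275). Look-alike.
- Round tin: side (240,293), top (336,266).

By the description I choose the silver box. The wider lane is the one further left in the top view, at (105,200), with no tins in it. I'll check both in crops.

```bash
python3 - <<'E'
import pickle,cv2,numpy as np
P=pickle.load(open("p0.pkl","rb"))
a=P["side"]["pixels"][275:355,270:370];b=P["top"]["pixels"][164:244,335:435]
cv2.imwrite("pics/crop1.png",cv2.resize(np.hstack([a,b]),None,fx=4,fy=4,interpolation=cv2.INTER_CUBIC))
a=P["side"]["pixels"][60:180,150:310];b=P["top"]["pixels"][95:310,50:170]
cv2.imwrite("pics/crop2.png",cv2.resize(a,None,fx=5,fy=5,interpolation=cv2.INTER_CUBIC))
b=np.rot90(b)
cv2.imwrite("pics/crop3.png",cv2.resize(b,None,fx=3.5,fy=3.5,interpolation=cv2.INTER_CUBIC))
E
```

```text
(no output)
```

View pics/crop1.png

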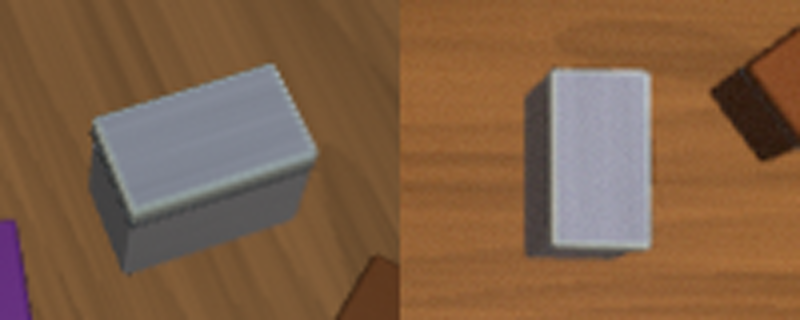

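View pics/crop2.png

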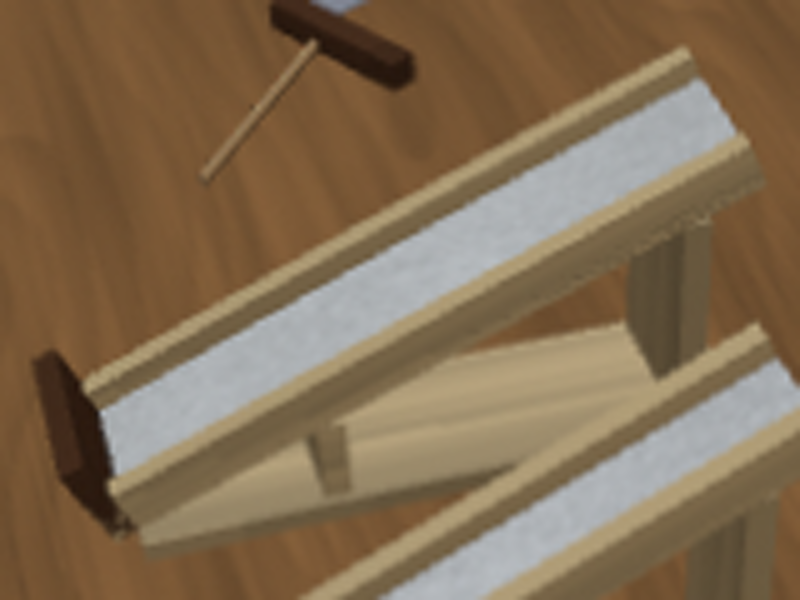

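View pics/crop3.png

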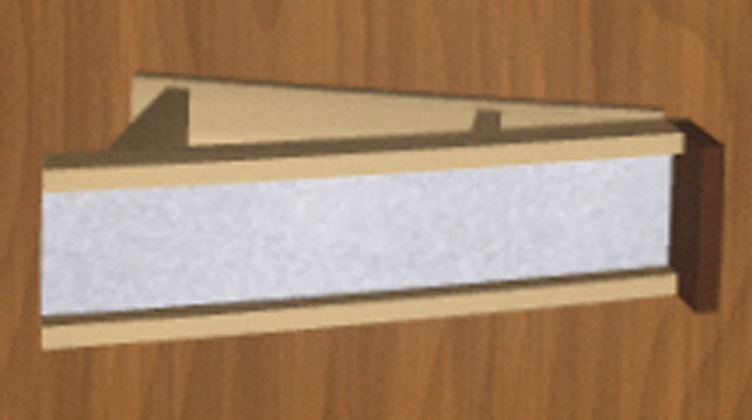

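The crops show the silver rectangular tin, lengthways along world x, with its top face at top pixels (373–397, 181–226). They also show the empty wide lane with its stop at the robot-side low end. Next I fit both poses from the corners.

```bash
cat > fit.py <<'E'
from h import *
import pickle
from scipy.optimize import least_squares
from scipy.spatial.transform import Rotation as R
np.set_printoptions(precision=4,suppress=True)
P=pickle.load(open("p0.pkl","rb"))
S=lambda x,y:(270+x/4-.375,275+y/4-.375); T=lambda x,y:(335+(x-400)/4-.375,164+y/4-.375)
a,b,h=.045,.025,.072
obs=[("side",S(95,120),(-a,b,h)),("side",S(273,66),(a,b,h)),("side",S(317,155),(a,-b,h)),("side",S(133,222),(-a,-b,h)),("side",S(127,272),(-a,-b,0)),
("top",T(551,70),(a,b,h)),("top",T(650,70),(a,-b,h)),("top",T(650,248),(-a,-b,h)),("top",T(551,248),(-a,b,h))]
def f(q):
    r=[]
    for n,uv,X in obs:
        W=R.from_euler('z',q[2]).apply(X)+[q[0],q[1],0];r+=list(proj(P[n],W)-uv)
    return np.array(r)
s=least_squares(f,[.45,-.35,0]);print("tin",s.x[:2],np.degrees(s.x[2]));print(s.fun.reshape(-1,2))
S=lambda x,y:(150+x/5-.4,60+y/5-.4); T=lambda X,Y:(169-Y/3.5+.36,95+X/3.5-.36)
w,t=.036,.014
ob2=[("side",S(703,80),(.09,w,0)),("side",S(100,408),(-.27,w,0)),("side",S(740,137),(.09,-w,t)),("side",S(110,487),(-.27,-w,t)),
("top",T(42,190),(.09,-w,t)),("top",T(42,325),(.09,w,t)),("top",T(680,153),(-.27,-w,t)),("top",T(677,275),(-.27,w,t)),("top",T(42,168),(.09,-w-.012,t)),("top",T(42,349),(.09,w+.012,t))]
def g(q):
    r=[]
    for n,uv,X in ob2:
        W=R.from_euler('ZY',[q[3],-q[4]]).apply(X)+q[:3];r+=list(proj(P[n],W)-uv)
    return np.array(r)
s=least_squares(g,[.6,.3,.156,0,.384]);print("lane",s.x[:3],np.degrees(s.x[3:]));print(s.fun.reshape(-1,2))
g2=lambda q:g([q[0],q[1],.1563,q[2],.384])
s=least_squares(g2,[.6,.3,0]);print("lane z,pitch fixed",s.x[:2],np.degrees(s.x[2]));print(s.fun.reshape(-1,2).round(1))
print(tri(P["side"],(263.3,98.3),P["top"],(102,156.3)))
E
python3 fit.py
```

```text
tin [ 0.5751 -0.3296] -0.31599709116617875
[[-0.5923 -0.5959]
 [-0.026  -1.0245]
 [ 0.3784 -0.3509]
 [-0.106  -2.0194]
 [-0.9865  2.0535]
 [ 0.509  -0.3417]
 [ 0.1689  0.2434]
 [ 0.8435 -0.078 ]
 [ 0.8675 -0.5567]]
lane [0.6502 0.2239 0.1356] [-1.054  22.0759]
[[-0.0868  0.1758]
 [ 0.1842  0.9595]
 [ 0.6464 -0.2778]
 [-0.3001 -0.6931]
 [-0.4119  0.3045]
 [-0.1086 -0.3205]
 [-0.0652  0.4945]
 [ 0.2219 -0.1977]
 [-0.2492  0.425 ]
 [ 0.4481 -0.4082]]
lane z,pitch fixed [0.6455 0.2131] -0.8731671670584027
[[-0.1 -4.5]
 [-2.3 -2.1]
 [ 0.9 -5. ]
 [-2.8 -3.6]
 [ 1.1 -1.4]
 [ 0.3 -1.9]
 [ 2.   3.6]
 [ 1.4  2.9]
 [ 1.4 -1.3]
 [ 0.7 -2. ]]
(array([0.6462, 0.2179, 0.1459]), np.float64(0.003253239173251551))
```

```bash
cat >> fit.py <<'E'
print("tri")
print(tri(P["side"],S(740,137),P["top"],T(42,190)));print(tri(P["side"],S(110,487),P["top"],T(680,153)))
print(tri(P["side"],S(762,160),P["top"],T(42,168)),tri(P["side"],S(685,47),P["top"],T(42,349)))
for n in P:
  q=P[n]; im=cv2.resize(q["pixels"],None,fx=1,fy=1)
E
python3 fit.py | sed -n '/tri/,$p'
python3 - <<'E'
from h import *
import pickle
from scipy.spatial.transform import Rotation as R
P=pickle.load(open("p0.pkl","rb"))
out=[]
for n,(x0,y0,x1,y1) in {"side":(150,55,310,195),"top":(40,90,200,310)}.items():
  k=4 if n=="side" else 2.7
  im=cv2.resize(P[n]["pixels"][y0:y1,x0:x1],None,fx=k,fy=k,interpolation=cv2.INTER_CUBIC)
  for c,(q,yaw) in {(0,0,255):((.6502,.2239,.1356),-1.05),(255,0,0):((.6455,.2131,.1563),-.87)}.items():
    for y,z in((-.036,.014),(.036,.014),(.036,0),(-.048,.014),(.048,.014)):
      pts=[((proj(P[n],R.from_euler('ZY',[yaw,-22],degrees=True).apply([x,y,z])+q)-[x0,y0]+.5)*k) for x in(-.27,.09)]
      cv2.line(im,*[tuple(int(round(v)) for v in p) for p in pts],c,1)
  cv2.imwrite(f"pics/ov_{n}.png",im)
E
```

```text
tri
(array([0.727 , 0.1858, 0.1826]), np.float64(0.0023898177376935562))
(array([0.3947, 0.1937, 0.0436]), np.float64(0.0004343606427952088))
(array([0.7334, 0.1777, 0.1724]), np.float64(0.0024670296011339967)) (array([0.7286, 0.271 , 0.1829]), np.float64(0.0006127848741129349))
```

View pics/ov_side.png

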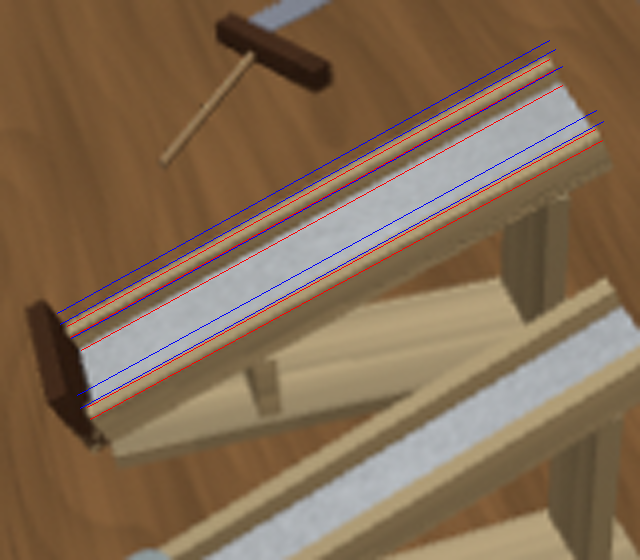

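View pics/ov_top.png

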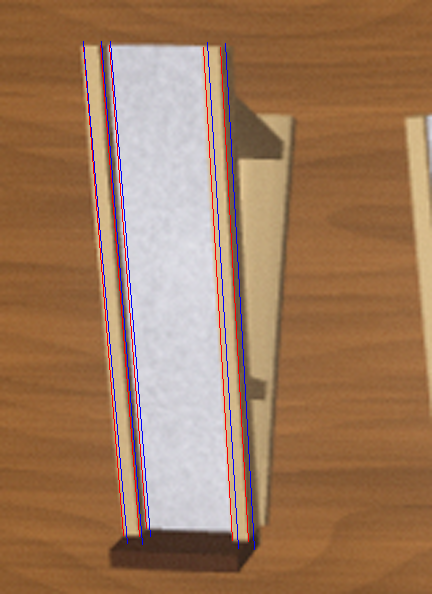

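The red fit (z free) lies on the edges in both views, while the blue one (deck end at 190 mm) does not. So the loading point is about (0.650, 0.224, 0.136), yaw −1°, and I'll confirm its height by touch. Now I check the grasp offset and the clearance to the brown box.

```bash
python3 - <<'E'
import plant; from h import *
import pickle
P=pickle.load(open("p0.pkl","rb"))
print(grasp_offset if 'grasp_offset' in globals() else dir(plant))
p=P["top"]["pixels"][120:300,320:480]
cv2.imwrite("pics/crop4.png",cv2.resize(p,None,fx=3.3,fy=3.3,interpolation=cv2.INTER_CUBIC))
for uv in((415,187),(425,203),(411,204),(386,251),(381,291)): print(uv,onz(P["top"],uv,.072),onz(P["top"],uv,0))
E
```

```text
0.0187
(415, 187) [ 0.60900544 -0.39107924  0.072     ] [ 0.6228878  -0.41439887  0.        ]
(425, 203) [ 0.57650293 -0.41080742  0.072     ] [ 0.58768615 -0.43576535  0.        ]
(411, 204) [ 0.57398638 -0.38191844  0.072     ] [ 0.58496062 -0.40447732  0.        ]
(386, 251) [ 0.47882173 -0.32939039  0.072     ] [ 0.48189315 -0.34758715  0.        ]
(381, 291) [ 0.40011773 -0.31857772  0.072     ] [ 0.39665328 -0.33587655  0.        ]
```

View pics/crop4.png

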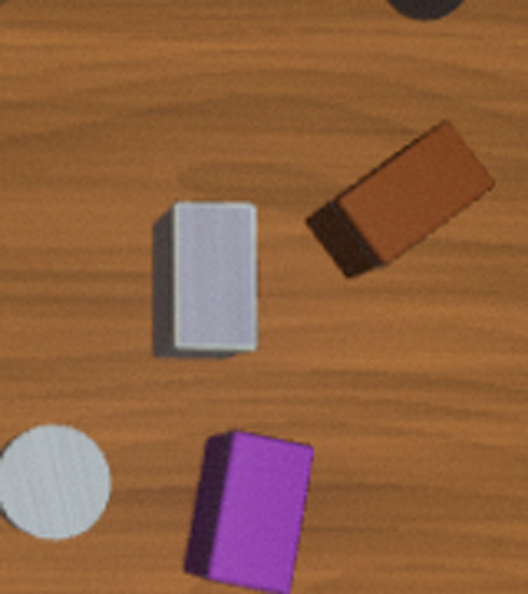

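Request:
jog_arm --targets "10 -36 0 0 0 2.5 0.7;10 -36 0 0 0 2.5 0.7;10 -36 0 0 0 2.5 0.7;10 -36 0 0 0 2.5 0.7;10 -36 0 0 0 2.5 0.7;10 -36 0 0 0 2.5 0.7;10 -36 0 0 0 2.5 0.7;10 -36 0 0 0 2.5 0.7;10 -36 0 0 0 2.5 0.7;10 -36 0 0 0 2.5 0.7" --force 50

```text
time: 1.33
eef_pos: [0.3836, 0.2431, 0.2308]
tcp_rot: [-0.017, 1.0, 0.002, 0.001]
contact_force: [1.2, -0.6, -0.3]
opening: 0.848
```

The crop shows the brown box's nearest base corner at about y=−0.41, clear of the fingers (−0.385). Continuing.

Request:
jog_arm --targets "13 -38 0 0 0 -0.3 0.7;13 -38 0 0 0 -0.3 0.7;13 -38 0 0 0 -0.3 0.7;13 -38 0 0 0 -0.3 0.7;13 -38 0 0 0 -0.3 0.7;13 -38 0 0 0 -0.3 0.7;13 -38 0 0 0 -0.3 0.7;13 -38 0 0 0 -0.2 0.7;13 -38 0 0 0 0 0.7;13 -38 0 0 0 0 0.7"

```text
time: 2.17
eef_pos: [0.5141, -0.153, 0.2358]
tcp_rot: [0.003, 1.0, 0.001, 0.009]
contact_force: [0.6, 0.2, 0.9]
opening: 0.847
```

Request:
jog_arm --targets "12 -38 0 0 0 0 0.7;12 -38 0 0 0 0 0.7;12 -38 -10 0 0 0 0.7;12 -30 -15 0 0 0 0.7;6 -20 -15 0 0 0 0.7"

```text
time: 2.58
eef_pos: [0.5713, -0.3296, 0.2013]
tcp_rot: [0.005, 1.0, -0.003, 0.014]
contact_force: [0.4, 0.1, -0.4]
opening: 0.849
```

Request:
jog_arm --targets "3 0 -20 0 0.8 0 0.7;1 0 -20 0 0.6 0.1 0.7;0 0 0 0 0 0 0.7;0 0 0 0 0 0 0.7"

```text
time: 2.92
eef_pos: [0.5746, -0.3366, 0.1563]
tcp_rot: [0.008, 1.0, -0.003, 0.0]
contact_force: [0.3, -0.7, 0.8]
opening: 0.85
```

```bash
python3 - <<'E'
from h import *
np.set_printoptions(precision=4,suppress=True)
s=get_state();print(s["eef_pos"],s["tcp_rot"],s["dq"],s["qpos"])
for n in("side","top"):
    p=read_camera(n);cv2.imwrite(f"pics/{n}1.png",p["pixels"])
    print(proj(p,s["eef_pos"]),proj(p,[.575,-.3296,.072]))
E
```

```text
[ 0.5746 -0.3366  0.1563] [ 0.008   1.     -0.0028  0.0003] [-0.0023  0.0295  0.0211 -0.0025 -0.0006 -0.0013] [-0.6806  0.3305  1.6632 -0.0043  1.1439 -2.2335]
[327.122  288.0825] [320.8301 308.5472]
[400.6347 196.5449] [385.3855 203.0852]
```

View pics/side1.png

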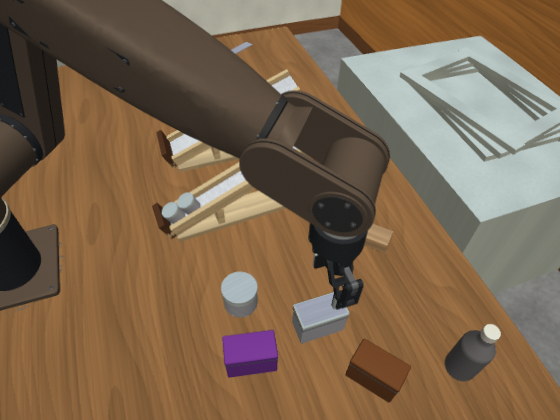

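View pics/top1.png

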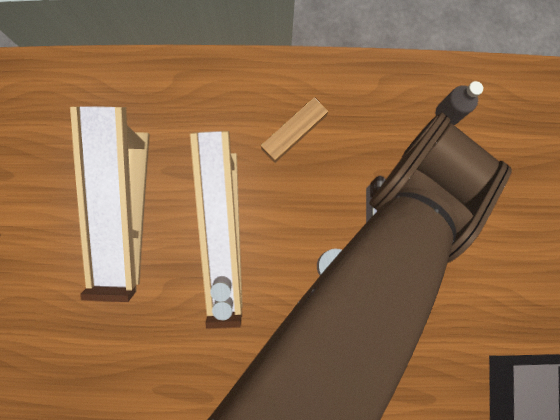

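The view shows the open gripper above the silver tin (side 320,308), with the near finger at (345,300). TCP is 7 mm to the −y side; I correct that and descend.

Request:
jog_arm --targets "0 7 0 0 0 0.5 0.7;0 0 -20 0 0 0 0.7;0 0 -25 0 0 0 0.7;0 0 -25 0 0 0 0.7;0 0 -20 0 0 0 0.7;0 0 0 0 0 0 0.7"

```text
time: 3.52
eef_pos: [0.5803, -0.3276, 0.0793]
tcp_rot: [0.0, 1.0, -0.01, 0.01]
contact_force: [-0.9, 1.5, -1.3]
opening: 0.85
```

Request:
jog_arm --targets "-3 -1 -15 0.8 0.8 0 0.7;-1 -1 -15 0.2 0.2 0 0.7;0 0 -12 0 0 0 0.7;0 0 0 0 0 0 0.7;0 0 0 0 0 0 0.7"

```text
time: 3.93
eef_pos: [0.5803, -0.3294, 0.0438]
tcp_rot: [-0.002, 1.0, -0.004, 0.006]
contact_force: [0.0, 1.3, 0.8]
opening: 0.851
```

Request:
jog_arm --targets "-4 0 -10 0.4 0.6 0 0.7;-2 0 -6 0 0 0 0.7;0 0 0 0 0 0 0.7;0 0 0 0 0 0 0.7"

```text
time: 4.27
eef_pos: [0.5753, -0.3302, 0.0294]
tcp_rot: [-0.002, 1.0, -0.002, 0.002]
contact_force: [-0.2, 0.1, -0.6]
opening: 0.848
```

Request:
jog_arm --targets "0 0 0 0 0 -0.5 -1;0 0 0 0 0 0 -1;0 0 0 0 0 0 -1;0 0 0 0 0 0 -1;0 0 0 0 0 0 -1;0 0 0 0 0 0 -1" --force 60

```text
time: 4.77
eef_pos: [0.5755, -0.3302, 0.0299]
tcp_rot: [0.003, 1.0, -0.002, 0.003]
contact_force: [0.6, -0.9, -0.3]
opening: 0.581
```

```bash
python3 - <<'E'
from h import *
s=get_state();print(s["eef_pos"],s["tcp_rot"],s["opening"],s["contact_force"])
p=read_camera("side");cv2.imwrite("pics/side2.png",cv2.resize(p["pixels"][220:400,220:420],None,fx=3,fy=3,interpolation=cv2.INTER_CUBIC))
E
```

```text
[ 0.57546937 -0.33024644  0.02985208] [ 0.00322721  0.99998984 -0.00179896  0.00258315] 0.5805434539087946 [ 0.63187772 -0.94824616 -0.29430575]
```

View pics/side2.png

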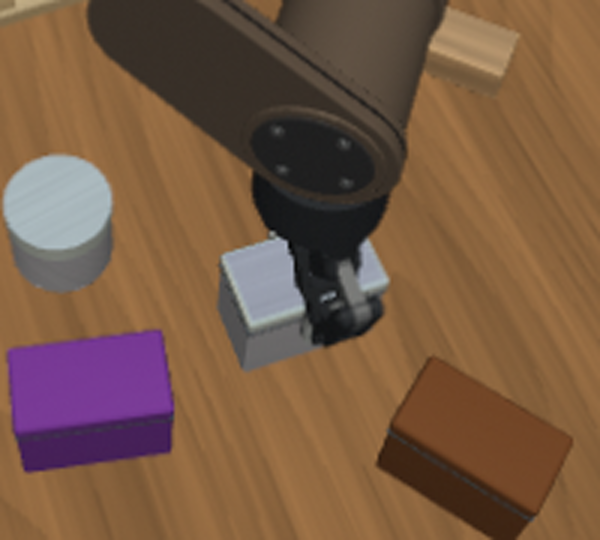

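The jaws stopped at 49 mm on the silver tin (crop centre 300,290), so it is gripped. Lifting it.

Request:
jog_arm --targets "0 0 15 0 0 0 -1;0 0 25 0 0 0 -1;0 0 35 0 0 0 -1;0 0 38 0 0 0 -1;0 0 38 0 0 0 -1;0 0 38 0 0 0 -1;0 0 38 0 0 0 -1;0 0 30 0 0 0 -1;0 0 15 0 0 0 -1;0 0 0 0 0 0 -1"

```text
time: 5.65
eef_pos: [0.5642, -0.3215, 0.31]
tcp_rot: [0.003, 1.0, 0.005, -0.006]
contact_force: [-0.0, -0.2, -2.2]
opening: 0.581
```

Request:
jog_arm --targets "0 15 0 0 -1 0 -1;0 25 0 0 -1.5 0 -1;0 30 0 0 -1.5 0 -1;0 35 0 0 -1.5 0 -1;0 35 0 0 -1.5 0 -1;0 35 0 0 -1.5 0 -1;0 35 0 0 -1.5 0 -1;0 35 0 0 -1.5 0 -1;0 35 0 0 -1.5 0 -1;0 35 0 0 -1.5 0 -1"

```text
time: 6.48
eef_pos: [0.5531, 0.0012, 0.2941]
tcp_rot: [0.009, 0.994, 0.009, 0.113]
contact_force: [0.7, 1.0, -3.4]
opening: 0.579
```

Request:
jog_arm --targets "7 32 -2 -0.2 -1 0 -1;7 32 -2 -0.2 -1 0 -1;7 32 -2 -0.2 -1 0 -1;7 32 -2 -0.2 -1 0 -1;7 28 -2 -0.2 -1 0 -1;7 22 -2 0 -1 0 -1;5 15 -2 0 -1 0 -1;4 8 -2 0 -1 0 -1;0 0 0 0 0 0 -1;0 0 0 0 0 0 -1"

```text
time: 7.32
eef_pos: [0.587, 0.219, 0.2543]
tcp_rot: [0.003, 0.986, -0.001, 0.164]
contact_force: [0.6, -0.5, -3.4]
opening: 0.579
```

```bash
cat > err.py <<'E'
from h import *
from scipy.spatial.transform import Rotation as R
np.set_printoptions(precision=4,suppress=True)
L=np.array([.650,.224,.1356]);RL=R.from_euler('ZY',[-1.05,-22],degrees=True)
def err(s,rel=(0,0,.006)):
    Q=R.from_quat(s["tcp_rot"]); tin=Q*R.from_quat([0,1,0,0]).inv() # tin orientation (grasped tool=pi about y)
    c=s["eef_pos"]+tin.apply(rel)
    print("tin centre in load frame mm",RL.inv().apply(c-L)*1000,"turn needed world deg",np.degrees((RL*tin.inv()).as_rotvec()),"F",s["contact_force"],"z",s["eef_pos"],s["opening"])
    return c,tin
E
python3 - <<'E'
from err import *
s=get_state();c,t=err(s);print(s["qpos"],s["dq"])
for n in("side","top"):
    p=read_camera(n);cv2.imwrite(f"pics/{n}3.png",p["pixels"])
E
```

```text
tin centre in load frame mm [-13.5614  -6.1615 139.5752] turn needed world deg [-0.0272 -3.0646 -0.7422] F [ 0.6499 -0.4645 -3.3905] z [0.587  0.219  0.2543] 0.5786409693794596
[ 0.2253  0.0068  1.872  -0.092   0.9424 -1.2981] [ 0.0079  0.0111  0.0253 -0.0006  0.0017  0.002 ]
```

View pics/side3.png

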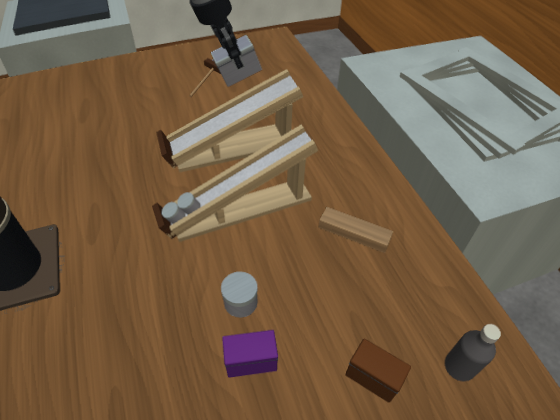

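View pics/top3.png

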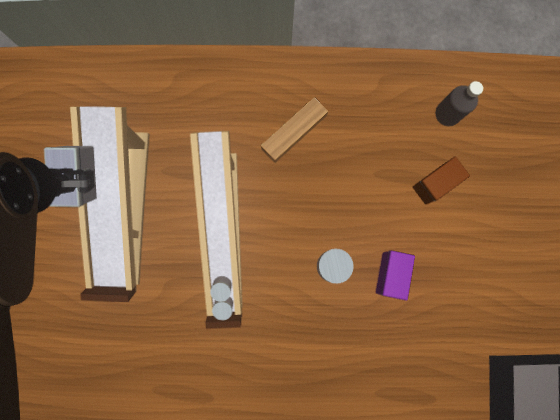

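The side view shows the tin held and tilted above the wide lane; nothing else has moved. Moving down to a 24 mm standoff.

Request:
jog_arm --targets "9 1.5 -10 0 -1 -0.3 -1;9 1.5 -14 0 -1 -0.2 -1;9 1 -14 0 -0.6 -0.2 -1;9 1 -14 0 -0.4 0 -1;6 0 -10 0 0 0 -1;0 0 0 0 0 0 -1;0 0 0 0 0 0 -1"

```text
time: 8.0
eef_pos: [0.6332, 0.2144, 0.1951]
tcp_rot: [0.015, 0.981, -0.003, 0.194]
contact_force: [-0.1, 0.3, -3.8]
opening: 0.576
```

```bash
cat > look.py <<'E'
from err import *
import sys
k=sys.argv[1]; s=get_state();c,t=err(s)
ims=[]
for n,(x0,y0,x1,y1) in {"side":(150,20,320,180),"top":(30,90,170,310)}.items():
    p=read_camera(n); kk=3.2 if n=="side" else 2.6
    im=cv2.resize(p["pixels"][y0:y1,x0:x1],None,fx=kk,fy=kk,interpolation=cv2.INTER_CUBIC)
    a,b=.045,.025
    V=[(i,j,m) for m in(-.036,.036) for i,j in((-a,-b),(a,-b),(a,b),(-a,b))]
    q=[tuple(int(round(v)) for v in (proj(p,c+t.apply(v))-[x0,y0]+.5)*kk) for v in V]
    for i in range(4):
        cv2.line(im,q[i],q[(i+1)%4],(0,0,255),1);cv2.line(im,q[4+i],q[4+(i+1)%4],(0,255,0),1)
    ims.append(im)
h=min(max(i.shape[0] for i in ims),600)
ims=[cv2.copyMakeBorder(i,0,max(0,h-i.shape[0]),0,0,cv2.BORDER_CONSTANT)[:h] for i in ims]
im=np.hstack(ims); f=min(1,800/im.shape[1]); cv2.imwrite(f"pics/look{k}.png",cv2.resize(im,None,fx=f,fy=f))
E
python3 look.py 1
```

```text
tin centre in load frame mm [ 6.8345 -9.8307 67.3724] turn needed world deg [-0.0048  0.3654  0.7232] F [-0.1417  0.324  -3.7716] z [0.6332 0.2144 0.1951] 0.5758967560718561
```

View pics/look1.png

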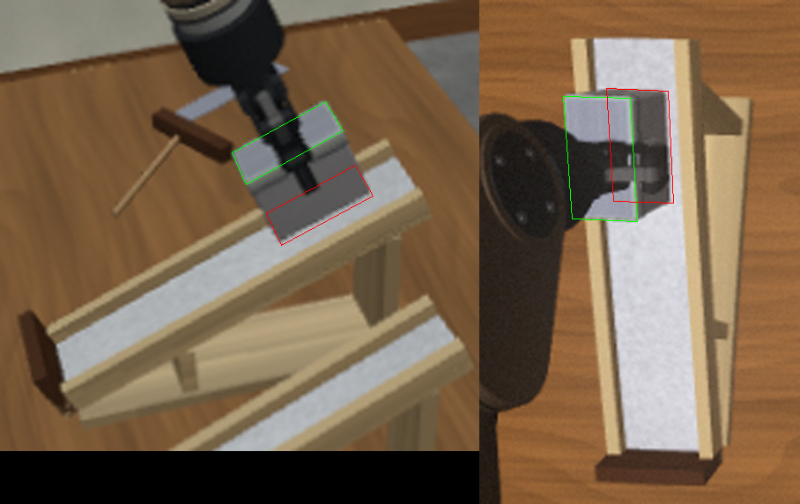

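Request:
jog_arm --targets "-2 5 -2 0 0.4 0.4 -1;-2 5 -1 0 0 0.3 -1;4 0 -8 0 0 0 -1;3 0 -8 0 0 0 -1;0 0 0 0 0 0 -1;0 0 0 0 0 0 -1"

```text
time: 8.6
eef_pos: [0.6373, 0.227, 0.1798]
tcp_rot: [0.008, 0.981, -0.0, 0.194]
contact_force: [-0.3, 0.8, -3.8]
opening: 0.579
```

```bash
python3 look.py 2
```

```text
tin centre in load frame mm [ 4.6512  2.6993 51.7309] turn needed world deg [-0.1194  0.3627 -0.1464] F [-0.3188  0.8076 -3.8189] z [0.6373 0.227  0.1798] 0.5785560255087563
```

View pics/look2.png

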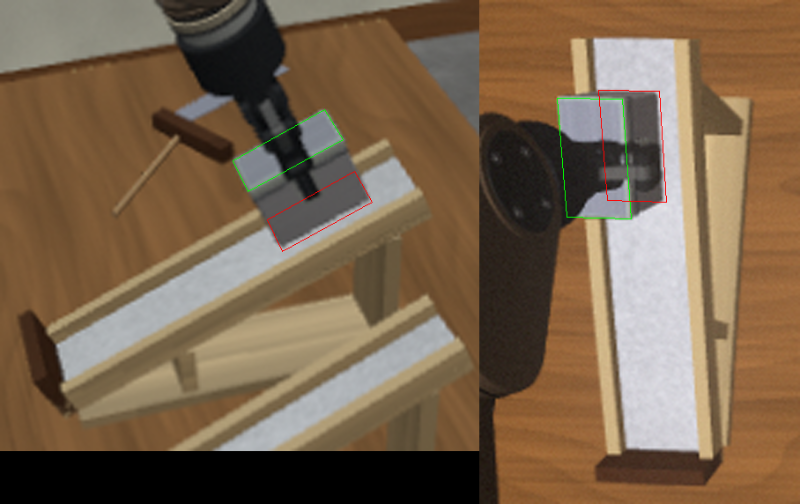

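Request:
jog_arm --targets "0 -2 -3 0 0.3 0 -1;1 0 -3 0 0 0 -1;1 0 -3 0 0 0 -1;0 0 0 0 0 0 -1"

```text
time: 9.03
eef_pos: [0.6395, 0.2244, 0.1703]
tcp_rot: [0.008, 0.982, -0.001, 0.191]
contact_force: [-1.2, -0.1, -3.4]
opening: 0.58
```

```bash
python3 -c "
from err import *
err(get_state())"
```

```text
tin centre in load frame mm [ 3.2434  0.2003 42.1546] turn needed world deg [-0.1164  0.0504 -0.1218] F [-1.1547 -0.1389 -3.3755] z [0.6395 0.2244 0.1703] 0.5801375647329879
```

Request:
jog_arm --targets "1 0 -3 0 0 0 -1;0 0 0 0 0 0 -1"

```text
time: 9.2
eef_pos: [0.6406, 0.2242, 0.1668]
tcp_rot: [0.008, 0.982, -0.001, 0.191]
contact_force: [0.7, -0.2, -3.9]
opening: 0.578
```

Request:
jog_arm --targets "1 0 -2 0 0 0 -1;0 0 0 0 0 0 -1"

```text
time: 9.37
eef_pos: [0.6423, 0.2245, 0.1659]
tcp_rot: [0.008, 0.981, -0.0, 0.192]
contact_force: [0.2, 0.0, -4.4]
opening: 0.58
```

```bash
python3 look.py 3
```

```text
tin centre in load frame mm [ 4.187   0.3019 37.0301] turn needed world deg [-0.14    0.1404 -0.1099] F [ 0.2233  0.0253 -4.4294] z [0.6423 0.2245 0.1659] 0.5804498963479928
```

View pics/look3.png

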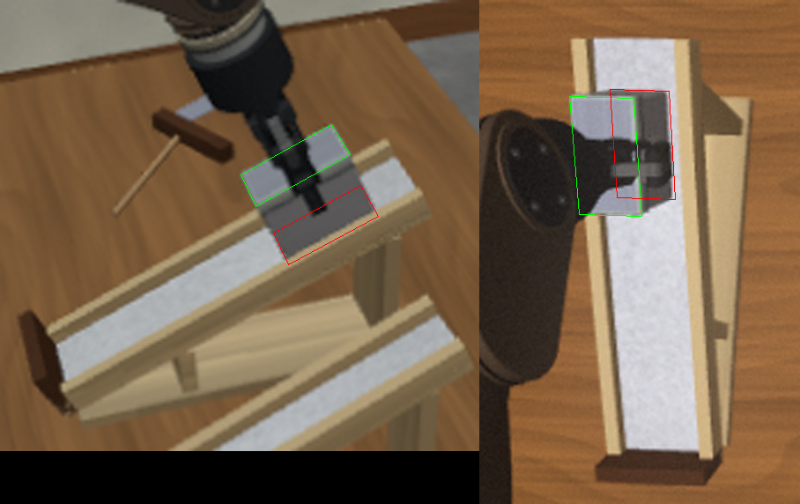

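No contact yet. I go down in 1–1.5 mm steps, watching the force (the hanging weight reads about −4 N).

Request:
jog_arm --targets "0.3 0 -1.5 0 0 0 -1;0 0 0 0 0 0 -1"

```text
time: 9.63
eef_pos: [0.6426, 0.2247, 0.1662]
tcp_rot: [0.008, 0.981, -0.0, 0.192]
contact_force: [0.5, 0.1, -3.4]
opening: 0.58
```

Request:
jog_arm --targets "0.3 0 -1.5 0 0 0 -1;0 0 0 0 0 0 -1"

```text
time: 9.8
eef_pos: [0.6432, 0.2249, 0.1661]
tcp_rot: [0.008, 0.981, -0.0, 0.193]
contact_force: [0.5, -0.2, -3.5]
opening: 0.581
```

Request:
jog_arm --targets "0.3 0 -1.2 0 0 0 -1;0 0 0 0 0 0 -1"

```text
time: 9.97
eef_pos: [0.6435, 0.2251, 0.1662]
tcp_rot: [0.008, 0.981, -0.0, 0.193]
contact_force: [0.0, -0.3, -4.3]
opening: 0.575
```

Request:
jog_arm --targets "0 0 -3 0 0 0 -1;0 0 0 0 0 0 -1"

```text
time: 10.13
eef_pos: [0.6438, 0.2253, 0.1668]
tcp_rot: [0.008, 0.981, -0.001, 0.194]
contact_force: [-0.6, -0.4, -3.9]
opening: 0.574
```

Request:
jog_arm --targets "0 0 -3 0 0 0 -1;0 0 -1 0 0 0 -1"

```text
time: 10.3
eef_pos: [0.6446, 0.2256, 0.1665]
tcp_rot: [0.008, 0.981, -0.001, 0.195]
contact_force: [-4.6, -0.5, 1.4]
opening: 0.579
```

```bash
python3 look.py 4
```

```text
tin centre in load frame mm [ 6.539   1.483  36.6833] turn needed world deg [-0.0732  0.4857 -0.1341] F [-4.571  -0.4591  1.4392] z [0.6446 0.2256 0.1665] 0.5792203331452858
```

View pics/look4.png

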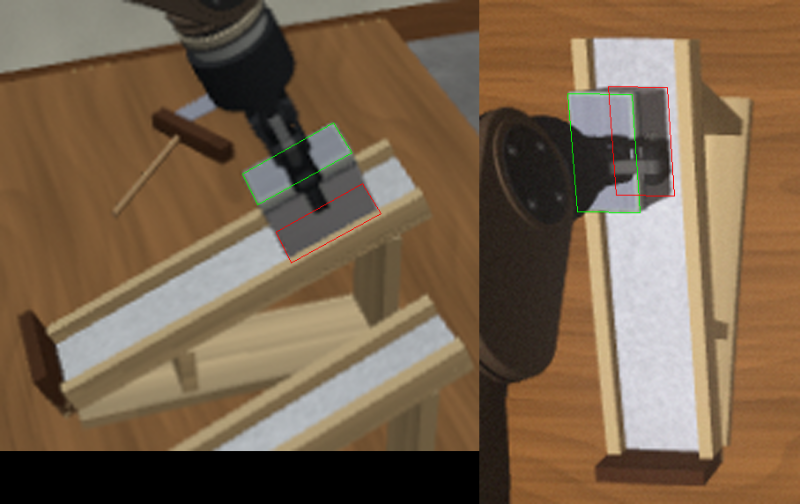

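Contact is made. Wrist force changed by about 7 N, and the tin centre is 36.7 mm off the deck, matching the vision fit. I trim the half-degree pitch error and release.

Request:
jog_arm --targets "0 -0.5 -1.5 0 0.5 0 -1;0 0 0 0 0 0 -1"

```text
time: 10.57
eef_pos: [0.645, 0.2258, 0.167]
tcp_rot: [0.008, 0.981, -0.0, 0.191]
contact_force: [-0.3, -0.8, -4.0]
opening: 0.579
```

```bash
python3 -c "
from err import *
err(get_state())"
```

```text
tin centre in load frame mm [ 7.0838  1.6411 36.9609] turn needed world deg [-0.1375  0.0748 -0.1428] F [-0.3381 -0.8405 -3.9985] z [0.645  0.2258 0.167 ] 0.5791494865901262
```

Request:
jog_arm --targets "0 -0.5 -4 0 0 0 -1;0 0 -3 0 0 0 -1"

```text
time: 10.73
eef_pos: [0.6458, 0.2261, 0.167]
tcp_rot: [0.008, 0.981, -0.001, 0.193]
contact_force: [-11.8, -2.7, 10.2]
opening: 0.578
```

Pressed firmly on the deck, about 18 N. Opening now.

Request:
jog_arm --targets "0 0 -1 0 0 0 0.4;0 0 0 0 0 0 0.7;0 0 0 0 0 0 0.9;0 0 0 0 0 0 1;0 0 0 0 0 0 1;0 0 0 0 0 0 1;0 0 0 0 0 0 1;0 0 0 0 0 0 1"

```text
time: 11.4
eef_pos: [0.6489, 0.2261, 0.1662]
tcp_rot: [0.008, 0.98, 0.0, 0.197]
contact_force: [0.7, -0.4, 0.7]
opening: 0.997
```

```bash
python3 look.py 5
```

```text
tin centre in load frame mm [10.3054  2.0898 34.8338] turn needed world deg [-0.2154  0.7456 -0.168 ] F [ 0.6507 -0.4088  0.6588] z [0.6489 0.2261 0.1662] 0.9972722031049878
```

View pics/look5.png

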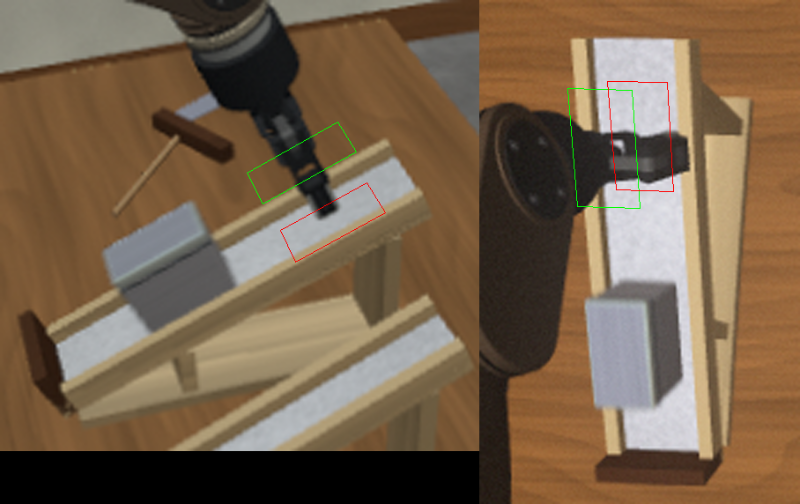

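The tin is sliding upright down the wide lane, seen at side crop (170,270) and below the open fingers in the top view. The arm is clear, so I back off along the deck normal.

Request:
jog_arm --targets "-4 0 10 0 0 0 1;-8 0 20 0 0 0 1;-8 0 20 0 0 0 1;-8 0 20 0 0 0 1;-4 0 15 0 0 0 1;0 0 0 0 0 0 1;0 0 0 0 0 0 1;0 0 0 0 0 0 1;0 0 0 0 0 0 1;0 0 0 0 0 0 1"

```text
time: 12.33
eef_pos: [0.6128, 0.2258, 0.2554]
tcp_rot: [0.008, 0.981, 0.0, 0.196]
contact_force: [0.2, 0.6, 1.2]
opening: 0.999
```

```bash
python3 - <<'E'
from err import *
P={}
for n in("side","top"):
    p=read_camera(n);P[n]=p;cv2.imwrite(f"pics/{n}6.png",p["pixels"])
    for X in((-.225,0,.036),): print(n,"expect",proj(p,RL.apply(X)+L))
    m=mark_of("tin_mid",p);print([(np.round(r["uv"],1),round(r["p"],2)) for r in m])
    best=min(m,key=lambda r:np.linalg.norm(np.array(r["uv"])-proj(p,RL.apply((-.225,0,.036))+L)) );P[n+"b"]=best["uv"]
c,e=tri(P["side"],P["sideb"],P["top"],P["topb"]);print(RL.inv().apply(c-L)*1000,e)
E
```

```text
side expect [179.5365 133.279 ]
[(array([248.7, 352. ]), 0.96), (array([371.1, 370.8]), 0.8), (array([180.7, 133.6]), 0.78)]
top expect [102.1705 272.4004]
[(array([440.4, 182.5]), 0.9), (array([390.6, 272. ]), 0.73), (array([ 98. , 270.3]), 0.58)]
[-226.4825   13.7493   23.0743] 4.283876287134422e-05
```

View pics/side6.png

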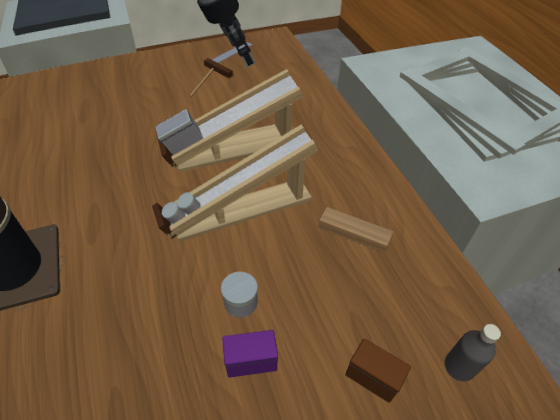

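View pics/top6.png

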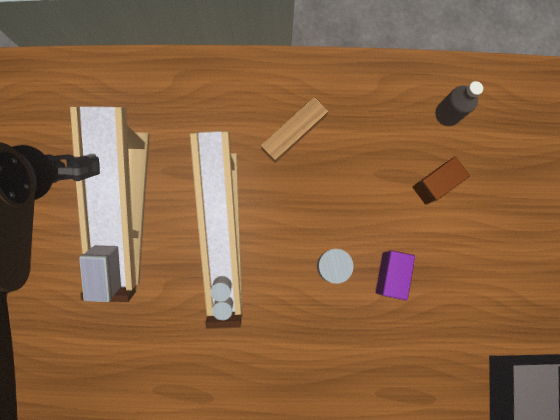

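The tin sits at the stop: side (180,133), top (100,273). The triangulated y and z (14 and 23 mm) disagree with the expected 0 and 36, so I check with a model overlay on a later picture.

Request:
jog_arm --targets "0 0 20 0 0 0 1;0 0 0 0 0 0 1;0 0 0 0 0 0 1;0 0 0 0 0 0 1;0 0 0 0 0 0 1;0 0 0 0 0 0 1"

```text
time: 13.03
eef_pos: [0.6118, 0.2253, 0.2704]
tcp_rot: [0.008, 0.981, -0.0, 0.193]
contact_force: [-0.7, 0.0, -0.5]
opening: 0.999
```

```bash
python3 - <<'E'
from err import *
ims=[]
for n,(x0,y0,x1,y1) in {"side":(140,95,220,175),"top":(60,225,150,315)}.items():
    p=read_camera(n);old=cv2.imread(f"pics/{n}6.png")
    print(n,"change",np.abs(p["pixels"].astype(int)-old)[y0:y1,x0:x1].max())
    k=400/(x1-x0);im=cv2.resize(p["pixels"][y0:y1,x0:x1],None,fx=k,fy=k,interpolation=cv2.INTER_CUBIC)
    ims.append(im.copy())
    for m,c in((0,(0,0,255)),(.072,(0,255,0))):
        q=[tuple(int(round(v)) for v in (proj(p,RL.apply((-.225+i,j,m))+L)-[x0,y0]+.5)*k) for i,j in((-.045,-.025),(.045,-.025),(.045,.025),(-.045,.025))]
        for i in range(4): cv2.line(im,q[i],q[(i+1)%4],c,1)
    ims[-1]=im
cv2.imwrite("pics/fin.png",np.hstack(ims))
E
```

```text
side change 3
top change 11
```

View pics/fin.png

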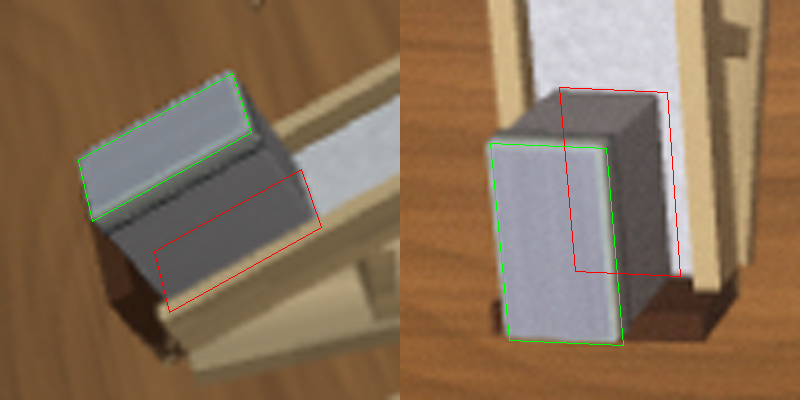

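The overlay at (−225, 0, 36) fits the tin's top face in both views. The tin is upright, lengthways, resting at the stop and still, with only noise-level change between pictures.

```bash
python3 -c "
from plant import *
print(sign_off())"
```

```text
the job is handed in; nothing more can be done
None
```

The steel tin of screws is in the wider lane, resting upright and lengthways against the stop, and the job is handed in at about 13 s.

I gripped it across its 50 mm width, set it down on the deck tilted 22° to match until the wrist force showed contact, and let go. It slid down by itself while the open fingers stayed clear, and then I backed the arm off.

**Last checks:**
- **Position:** the model drawn at the expected rest pose (−225, 0, 36 mm) lines up with the tin's top face in both camera views.
- **At rest:** two pictures about 0.7 s apart show only noise-level change, and the wrist force is about zero.

**Checks that disagreed:**
- **Tin centre:** triangulating the networks' points for the tin at the stop gave y = 14 and z = 23 mm instead of 0 and 36. I put this down to their points being a few pixels off, since the overlay fits.
- **Lane height:** the images put the lane's high end about 8 to 20 mm lower than the stated 190 mm. Contact came at the height the images gave.
- **Load point:** I let the tin go about 7–10 mm up the slope from the marked load point.

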